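# Hold the fitting lid ready above the storage jar

## Robot

A 6-joint arm with a two-finger parallel gripper is mounted at the origin on a cart in front of the work surface, level with it; the furniture and walls round the work are solid. World frame = base frame: x ahead of the robot, y to its left, z up, the work surface at z = 0. Lengths are in m, angles in degrees, forces in N, time in s.
With the tool pointing down it reaches from about 0.4 to 0.825 m from the base axis. Payload 7 kg.
Tool frame: the origin (TCP) lies midway between the tips of the shut fingers; the grasp point (between the pads) lies 19 mm behind it; z points along the fingers, y is the line along which they close (so a half turn about z gives the same grasp; the last joint's range is limited). The gripper opens to 88 mm and grips with 3 to 60 N. Pads are 19 mm wide; open, the fingers measure 130 mm over their backs; the gripper's body (78 mm by 193 mm) begins 47 mm behind the grasp point.
Start: joints at [-60.212, 20.546, 0.682, 0, -70.136, -16.507], TCP at [0.155, -0.657, 0.227] pointing down, gripper open.
Joint ranges: [-176.03, 176.03], [-82.01, 121.73], [-58.28, 71.71], [-173.87, 95.51], [-174.79, -0.11], [-173.66, 173.66]. Speed limits (degrees/s): [136.94, 136.94, 172.46, 180, 180, 180].

## Interface

Orientations are given as a 3x3 rotation matrix whose columns are the frame's x, y, z axes.
In Python, from rig import robot gives the robot as it stands. Calls block until the motion is done:
- robot.goto(position, orientation): joint-space move of the TCP to a pose.
- robot.servo_line(position, ori=None, speed=0.15): straight line of the TCP; ori=None keeps the orientation; speed is the mean speed in m/s.
- robot.movej(angles): joint-space move.
- robot.move_gripper(opening): opening from 0.0 (shut) to 1.0 (fully open); the grip force is fixed at half the most; returns when the fingers have stopped.
- robot.dwell(seconds).
- robot.ik(position, orientation): joint angles nearest the present ones, or None.
- robot.grab_frame(name): name is "scene" or "side" or "wrist"; returns (picture, depth): 480x640x3 uint8, red, green, blue; 480x640 float32, m along the optical axis (not along the pixel's ray), 0 where there is no reading.
- robot.camera_info(name): a dict with "vfov" (degrees; the focal length in pixels is half the picture's height over the tangent of half this angle, whatever the lens; pixels are square), "cx", "cy" (the principal point, pixels), "view" (4x4, takes a point from world to camera coordinates); the wrist camera has in their place "T_tool_cam" (4x4, takes a point from camera to tool coordinates, whose origin is the TCP and whose axes are the flange's). Camera axes: x right, y down, z forward; pixel columns grow to the right and rows downward; lengths in m; the calibration is good to about 2 mm. A picture is of the moment at which its call begins: read the wrist's pose just before it. camera_info takes no time and is no camera call.
A pose or a line that the arm cannot do raises robot.Unreachable and nothing moves.
- robot.job_done(): hands the job in; it is judged then, once.
Readings, each from a call of its own:
- robot.read_t(): time.
- robot.read_qpos(): joint angles.
- robot.read_qvel(): joint speeds.
- robot.read_effort(): joint torques, N m.
- robot.read_position(): TCP position.
- robot.read_tcp_rot(): TCP orientation.
- robot.read_force(): force on the tool from outside, world axes, zero at the start.
- robot.read_ft_torque(): the same for the moment, N m.
- robot.read_grip_width(): opening from 0.0 (shut) to 1.0 (fully open).
- robot.read_finger_force(): force on a finger pad.
Only numpy, scipy, OpenCV 4.12 (cv2) and the standard library are available. Lean on these libraries where they do the work, as an engineer would, in place of code of your own. Each camera call takes 0.05 s, during which the arm holds its last target. There are 200 camera calls.

## Task

Of the three wooden lids, pick up by its knob the one that fits the open grey storage jar, carry it over the tins in the tray, and hold it level and centred just above the jar, the underside of its plug about 2 cm above the rim, ready to close once I have checked the seal. Do not let the lid or the gripper touch the jar, do not bump the tray of tins, and leave the other lids, the lemon, the teaspoon and the marker where they are. Finish while still holding the lid there: do not put it on or let go.

Things in the scene. Friction and masses are not known exactly. Their poses are not given: they have to be found in the camera images.
- lid_a: loose turned-wood lid, one of three alike but for width. From below: round plug 54 mm across and 12 mm high (it goes inside a jar's mouth), flange 70 mm across and 10 mm thick, and a straight round knob 22 mm across and 30 mm tall (bare above the flange) in the middle; 52 mm tall in all. It stands knob up on its plug. Origin: centre of the plug's underside; z axis up through the knob
- lid_b: loose turned-wood lid, one of three alike but for width. From below: round plug 76 mm across and 12 mm high (it goes inside a jar's mouth), flange 92 mm across and 10 mm thick, and a straight round knob 22 mm across and 30 mm tall (bare above the flange) in the middle; 52 mm tall in all. It stands knob up on its plug. Origin: centre of the plug's underside; z axis up through the knob
- lid_c: loose turned-wood lid, one of three alike but for width. From below: round plug 96 mm across and 12 mm high (it goes inside a jar's mouth), flange 112 mm across and 10 mm thick, and a straight round knob 22 mm across and 30 mm tall (bare above the flange) in the middle; 52 mm tall in all. It stands knob up on its plug. Origin: centre of the plug's underside; z axis up through the knob
- jar: open round grey stoneware storage jar without a lid, loose, 90 mm outside diameter, 80 mm tall, wall 5 mm, standing upright. Origin: centre of its underside; z up
- jar_mouth (a point): centre of the jar's mouth at the height of the rim, 80 mm above its foot; the round opening is 80 mm across
- tin_tray: low wooden tray fixed to the worktop with three food tins standing in a row (75 mm across, fixed in it), between the lids and the open jar; 256 mm long (its x axis), 88 mm wide (its y axis), 66 mm high to the tops of the tins. Origin: centre of its underside, on the worktop
- lemon: loose yellow lemon, 71 x 53 x 51 mm, a bystander; origin at its underside
- teaspoon: loose steel teaspoon, 137 x 28 x 13 mm, a bystander; origin at its middle, underside
- marker: loose white and green felt pen, 135 x 17 x 16 mm, a bystander; origin at its middle, underside

How it is judged:
By the outcome, as a careful person would: the job done as asked, in the order asked, and still so for the second after the job is handed in, while the arm keeps its last pose, push and grip.
It also fails if it takes over 32 s, if anything falls off the work surface, if the arm or the gripper's body presses on something with over 40 N, if the wrist force passes 120 N, or if a joint passes its speed limit or range.

## Working session

There is one attempt and no reset: what is moved stays moved. The work goes in short steps, each a Python script; the robot and the scene stay as the last script left them, time stands still between calls to the robot, and variables do not carry over. Pictures are saved under pics/ and viewed, at most 10 in all, crops included, and the job is handed in when it is done.

```bash
mkdir -p pics; ls
python3 - <<'E'
from rig import robot
import cv2,numpy as np
ims=[]
for n in("scene","side"):
    p,d=robot.grab_frame(n); np.savez(f"{n}.npz",p=p,d=d); i=robot.camera_info(n); print(n,i, (d>0).mean())
    cv2.imwrite(f"pics/{n}0.png",p[:,:,::-1])
print(robot.read_t(),robot.read_tcp_rot(),robot.camera_info("wrist"))
E
```

```text
pics
scene {'vfov': 48.62519392187083, 'cx': 321.5765066931752, 'cy': 234.32621150464644, 'view': array([[-0.59075713, -0.80681245,  0.00772577,  0.2949192 ],
       [-0.60395395,  0.43583201, -0.6673006 ,  0.36088258],
       [ 0.53501929, -0.3988786 , -0.74474843,  0.84124748],
       [ 0.        ,  0.        ,  0.        ,  1.        ]])} 0.9960123697916666
side {'vfov': 55.208127171823584, 'cx': 323.5892950956807, 'cy': 246.56994903676224, 'view': array([[ 0.99879662, -0.04693413,  0.01423049, -0.53237536],
       [-0.01089453, -0.495233  , -0.86869188,  0.06883606],
       [ 0.0478187 ,  0.86749148, -0.49514837,  1.15276528],
       [ 0.        ,  0.        ,  0.        ,  1.        ]])} 0.995830078125
0.1 [[-9.73290229e-01 -2.29577627e-01 -4.93425202e-04]
 [-2.29578109e-01  9.73289172e-01  1.44184951e-03]
 [ 1.49229017e-04  1.51661766e-03 -9.99998839e-01]] {'vfov': 69.76426904898614, 'cx': 315.8087701136273, 'cy': 235.94686079519437, 'T_tool_cam': array([[-2.66428029e-04, -9.64715659e-01, -2.63293802e-01,
         7.12733576e-02],
       [ 9.99999740e-01, -4.33488517e-04,  5.76410076e-04,
         4.83668926e-05],
       [-6.70206666e-04, -2.63293580e-01,  9.64715524e-01,
        -1.58362546e-01],
       [ 0.00000000e+00,  0.00000000e+00,  0.00000000e+00,
         1.00000000e+00]])}
```

View pics/scene0.png

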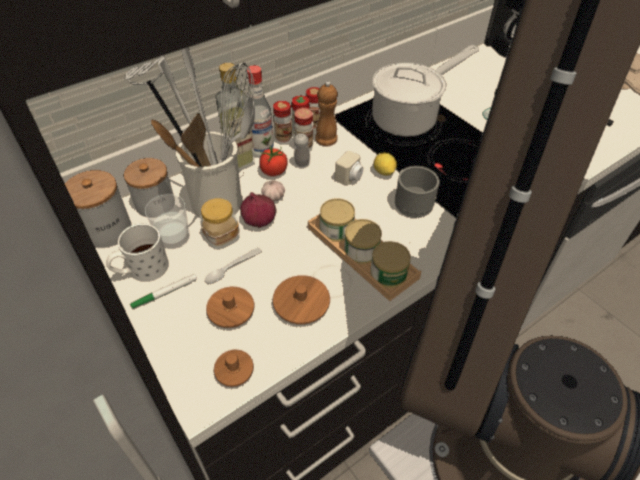

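View pics/side0.png

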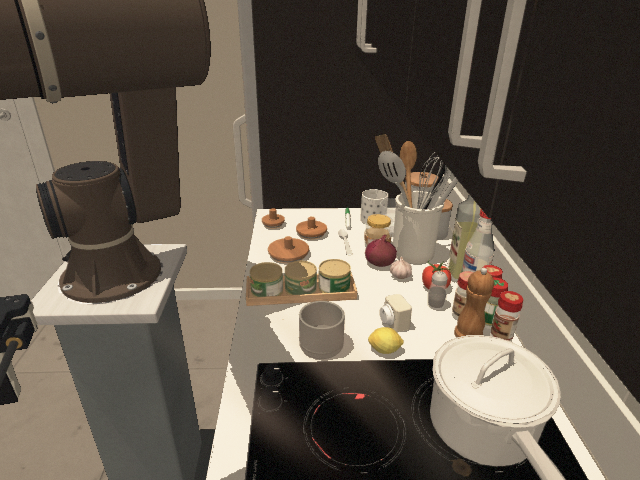

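The scene view shows three lids with knobs at about (229,300), (301,292) and (234,360), the jar at (417,190), and the tins at (338,217), (362,238) and (391,262). The side view shows the jar at (322,330) and the lids behind the tray at (312,228), (289,248) and (273,219). Next I'll measure them.

```bash
cat > h.py <<'E'
import numpy as np, cv2
def cloud(d,vfov,cx,cy,T):
    "world (HxWx3) points; T camera->world"
    f=d.shape[0]/2/np.tan(np.radians(vfov)/2)
    v,u=np.mgrid[:d.shape[0],:d.shape[1]]
    P=np.stack([(u-cx)/f*d,(v-cy)/f*d,d],-1)
    return P@T[:3,:3].T+T[:3,3]
def circ(pts):
    c,r=cv2.minEnclosingCircle((pts[:,:2]*1000).astype(np.float32)); return np.round(c,1),round(r*2,1)
E
python3 - <<'E'
from rig import robot
from h import *
for n,seeds in (("scene",dict(mid=(230,306),big=(302,299),small=(234,367),jar=(417,190),tin1=(338,217),tin2=(362,238),tin3=(391,262),lemon=(385,163))),("side",dict(mid=(312,228),big=(289,248),small=(273,219),jar=(322,325),tin1=(335,275),tin3=(266,280),lemon=(386,340)))):
    z=np.load(n+".npz"); i=robot.camera_info(n)
    W=cloud(z["d"],i["vfov"],i["cx"],i["cy"],np.linalg.inv(i["view"]))
    print(n)
    for k,(u,v) in seeds.items():
        R=35
        S=W[v-R:v+R,u-R:u+R].reshape(-1,3)
        for lo,hi in {"j":[(.074,.09)],"t":[(.058,.074)],"l":[(.01,.06)]}.get(k[0],[(.016,.027),(.045,.06)]):
            m=((W[...,2]>lo)&(W[...,2]<hi)).astype(np.uint8)
            nl,L,st,_=cv2.connectedComponentsWithStats(m)
            sub=L[v-R:v+R,u-R:u+R]; ids=np.bincount(sub[sub>0]); 
            if len(ids)<2: print(k,lo,"none");continue
            j=ids.argmax(); P=W[L==j]; print(k,lo,len(P),circ(P),"zmed",np.median(P[:,2]).round(4), P[:,:2].mean(0).round(4))
E
```

```text
scene
mid 0.016 1368 (array([505.8, 212.8]), 94.9) zmed 0.0203 [0.5012 0.2147]
mid 0.045 99 (array([505. , 212.5]), 23.2) zmed 0.0494 [0.5037 0.2134]
big 0.016 2027 (array([440.4,  92.9]), 114.3) zmed 0.0204 [0.4368 0.0953]
big 0.045 93 (array([439.5,  93.4]), 22.2) zmed 0.0498 [0.4385 0.0936]
small 0.016 960 (array([389. , 271.5]), 70.6) zmed 0.0205 [0.3858 0.2733]
small 0.045 125 (array([388.8, 272.5]), 22.9) zmed 0.0499 [0.3883 0.2722]
jar 0.074 270 (array([ 514.6, -274. ]), 96.7) zmed 0.0773 [ 0.5126 -0.2717]
tin1 0.058 2519 (array([472.8, -85.8]), 236.3) zmed 0.0618 [ 0.467  -0.0848]
tin2 0.058 2519 (array([472.8, -85.8]), 236.3) zmed 0.0618 [ 0.467  -0.0848]
tin3 0.058 2519 (array([472.8, -85.8]), 236.3) zmed 0.0618 [ 0.467  -0.0848]
lemon 0.01 406 (array([ 636.9, -287.3]), 62.0) zmed 0.037 [ 0.6314 -0.2816]
side
mid 0.016 647 (array([440.5,  87.2]), 114.7) zmed 0.021 [0.441  0.0791]
mid 0.045 481 (array([493.4, 408.7]), 367.3) zmed 0.0529 [0.4976 0.3919]
big 0.016 647 (array([440.5,  87.2]), 114.7) zmed 0.021 [0.441  0.0791]
big 0.045 179 (array([474.3, -96.6]), 72.8) zmed 0.0527 [ 0.4741 -0.1178]
small 0.016 647 (array([440.5,  87.2]), 114.7) zmed 0.021 [0.441  0.0791]
small 0.045 481 (array([493.4, 408.7]), 367.3) zmed 0.0529 [0.4976 0.3919]
jar 0.074 367 (array([ 514.3, -277.2]), 92.1) zmed 0.0784 [ 0.5142 -0.2797]
tin1 0.058 504 (array([553.1, -81.7]), 82.1) zmed 0.0626 [ 0.5529 -0.0848]
tin3 0.058 522 (array([393.4, -91.7]), 82.5) zmed 0.0626 [ 0.3938 -0.0957]
lemon 0.01 1531 (array([ 659.2, -252. ]), 149.6) zmed 0.041 [ 0.6583 -0.2625]
```

```bash
cat >> h.py <<'E'
def ori(deg):
    "tool down, tool y at angle deg from world x"
    a=np.radians(deg); y=np.array([np.cos(a),np.sin(a),0]); z=np.array([0,0,-1.]); return np.stack([np.cross(y,z),y,z],1)
E
python3 - <<'E'
from rig import robot
from h import *
A=[]
for n in("scene","side"):
    z=np.load(n+".npz"); i=robot.camera_info(n); W=cloud(z["d"],i["vfov"],i["cx"],i["cy"],np.linalg.inv(i["view"])); A.append(W[z["d"]>0])
A=np.concatenate(A)
L=np.array([.505,.2127]);J=np.array([.514,-.2755])
for c,h in((L,.085),(J,.15)):
    q=A[(A[:,2]>h)&(A[:,2]<.5)]; r=np.hypot(*(q[:,:2]-c).T); s=r<.3; 
    q=q[s];r=r[s]; a=np.degrees(np.arctan2(*(q[:,:2]-c).T[::-1]))
    for k in range(-180,180,30):
        t=(a>=k)&(a<k+30)
        if t.sum()>5: print(k,"min r",np.percentile(r[t],2).round(3),"zmax",q[t,2].max().round(2))
    print("--")
for d in range(-180,180,30):
    R=ori(d); o=[robot.ik(p,R) for p in([.514,-.2755,.25],[.505,.2127,.16],[.505,.2127,.027],[.514,-.2755,.128])]
    print(d,[None if x is None else np.round(x).astype(int).tolist() for x in o])
E
```

```text
-90 min r 0.252 zmax 0.5
-60 min r 0.148 zmax 0.5
-30 min r 0.126 zmax 0.5
0 min r 0.125 zmax 0.5
30 min r 0.149 zmax 0.5
60 min r 0.174 zmax 0.5
90 min r 0.174 zmax 0.5
120 min r 0.208 zmax 0.5
--
-90 min r 0.235 zmax 0.5
-60 min r 0.137 zmax 0.5
-30 min r 0.117 zmax 0.5
0 min r 0.116 zmax 0.5
30 min r 0.136 zmax 0.5
60 min r 0.236 zmax 0.5
--
-180 [[-9, 11, -9, 0, -70, 9], [43, 12, -21, 0, -57, -43], [43, 21, -29, 0, -40, -43], [-9, 17, -19, 0, -55, 9]]
-150 [[-9, 11, -9, 0, -70, 39], [43, 12, -21, 0, -57, -13], [43, 21, -29, 0, -40, -13], [-9, 17, -19, 0, -55, 39]]
-120 [[-9, 11, -9, 0, -70, 69], [43, 12, -21, 0, -57, 17], [43, 21, -29, 0, -40, 17], [-9, 17, -19, 0, -55, 69]]
-90 [[-9, 11, -9, 0, -70, 99], [43, 12, -21, 0, -57, 47], [43, 21, -29, 0, -40, 47], [-9, 17, -19, 0, -55, 99]]
-60 [[-9, 11, -9, 0, -70, 129], [43, 12, -21, 0, -57, 77], [43, 21, -29, 0, -40, 77], [-9, 17, -19, 0, -55, 129]]
-30 [[-9, 11, -9, 0, -70, 159], [43, 12, -21, 0, -57, 107], [43, 21, -29, 0, -40, 107], [-9, 17, -19, 0, -55, 159]]
0 [[-9, 11, -9, 0, -70, -171], [43, 12, -21, 0, -57, 137], [43, 21, -29, 0, -40, 137], [-9, 17, -19, 0, -55, -171]]
30 [[-9, 11, -9, 0, -70, -141], [43, 12, -21, 0, -57, 167], [43, 21, -29, 0, -40, 167], [-9, 17, -19, 0, -55, -141]]
60 [[-9, 11, -9, 0, -70, -111], [43, 12, -21, 0, -57, -163], [43, 21, -29, 0, -40, -163], [-9, 17, -19, 0, -55, -111]]
90 [[-9, 11, -9, 0, -70, -81], [43, 12, -21, 0, -57, -133], [43, 21, -29, 0, -40, -133], [-9, 17, -19, 0, -55, -81]]
120 [[-9, 11, -9, 0, -70, -51], [43, 12, -21, 0, -57, -103], [43, 21, -29, 0, -40, -103], [-9, 17, -19, 0, -55, -51]]
150 [[-9, 11, -9, 0, -70, -21], [43, 12, -21, 0, -57, -73], [43, 21, -29, 0, -40, -73], [-9, 17, -19, 0, -55, -21]]
```

Run:
```python
from rig import robot
from h import *
A=[]
for n in("scene","side"):
    z=np.load(n+".npz"); i=robot.camera_info(n); W=cloud(z["d"],i["vfov"],i["cx"],i["cy"],np.linalg.inv(i["view"])); A.append(W[z["d"]>0])
A=np.concatenate(A)
# max-height / min-height maps, 5 cm cells
for z0,z1 in((.1,.3),(.3,.5),(.5,.8)):
    q=A[(A[:,2]>z0)&(A[:,2]<z1)]
    H,_,_=np.histogram2d(q[:,0],q[:,1],bins=[np.arange(.2,.9,.05),np.arange(-.5,.6,.05)])
    print(z0,z1,"rows x from .2, cols y from -.5 step .05")
    for k,r in enumerate(H): print(f"{.2+.05*k:.2f}","".join("#" if c>3 else "." for c in r))
```

```text
0.1 0.3 rows x from .2, cols y from -.5 step .05
0.20 .........##..........
0.25 ..................##.
0.30 .................####
0.35 .................##..
0.40 .................##..
0.45 .................##..
0.50 .................##..
0.55 .................##..
0.60 .................#...
0.65 ##........####...#...
0.70 ###.......####...#...
0.75 ###......#####..##...
0.80 ###.###.##########...
0.3 0.5 rows x from .2, cols y from -.5 step .05
0.20 ........##...........
0.25 .....................
0.30 .................####
0.35 .................##..
0.40 .................##..
0.45 .................##..
0.50 .................##..
0.55 .................##..
0.60 ##################...
0.65 ..........#.##...#...
0.70 .................#...
0.75 .........##......#...
0.80 .........##.##.......
0.5 0.8 rows x from .2, cols y from -.5 step .05
0.20 .........##..........
0.25 .....................
0.30 .................###.
0.35 .................##..
0.40 .................##..
0.45 .................##..
0.50 .................##..
0.55 .........###.....#...
0.60 ##################...
0.65 .....................
0.70 .....................
0.75 .....................
0.80 .....................
```

```bash
python3 - <<'E'
from rig import robot
from h import *
print(robot.read_qpos())
for n in("scene","side"):
    z=np.load(n+".npz"); i=robot.camera_info(n); W=cloud(z["d"],i["vfov"],i["cx"],i["cy"],np.linalg.inv(i["view"])); q=W[z["d"]>0]
    q=q[(np.hypot(q[:,0],q[:,1])<.8)&(q[:,0]<.5)&(q[:,1]<.3)&(q[:,0]>-.6)]
    a=np.radians(-60.2); f=np.array([np.cos(a),np.sin(a)]); l=np.array([-f[1],f[0]])
    F=q[:,:2]@f; Lf=q[:,:2]@l
    print(n,"forward/left ranges by z, arm frame")
    for b in np.arange(-.1,1.3,.1):
        s=(q[:,2]>b)&(q[:,2]<b+.1)&(np.abs(F)<.75)&(np.abs(Lf)<.3)
        if b<.15: s&=q[:,0]<.3
        if s.sum()>30: print(b.round(1),s.sum(),"F",np.percentile(F[s],[2,50,98]).round(3),"L",np.percentile(Lf[s],[2,50,98]).round(3))
print("workspace J1 check", np.round(robot.ik([.505,.2127,.027],ori(90)),1))
E
python3 - <<'E'
import cv2
from rig import robot
p,d=robot.grab_frame("wrist"); cv2.imwrite("pics/w0.png",p[:,:,::-1])
E
```

```text
[-6.02127685e+01  2.05873319e+01  6.39157897e-01 -1.75480088e-02
 -7.01375684e+01 -1.65090287e+01]
scene forward/left ranges by z, arm frame
-0.1 2741 F [-0.091 -0.05   0.011] L [0.106 0.152 0.202]
0.0 3050 F [-0.077 -0.042  0.003] L [0.024 0.083 0.179]
0.1 3057 F [-0.071 -0.066 -0.044] L [-0.055  0.025  0.169]
0.2 21983 F [-0.07  -0.044  0.049] L [-0.085  0.021  0.176]
0.3 7386 F [-0.047 -0.017  0.004] L [0.082 0.13  0.18 ]
0.4 9726 F [-0.009  0.023  0.044] L [0.082 0.13  0.18 ]
0.5 12962 F [0.032 0.063 0.084] L [0.082 0.13  0.18 ]
0.6 10683 F [0.069 0.095 0.11 ] L [0.083 0.129 0.179]
side forward/left ranges by z, arm frame
-0.1 5498 F [-0.083  0.111  0.204] L [-0.168 -0.031  0.177]
0.0 5414 F [-0.046  0.07   0.161] L [-0.147 -0.012  0.133]
0.1 3756 F [0.029 0.064 0.074] L [-0.096  0.008  0.167]
0.2 6997 F [-0.027  0.065  0.608] L [-0.176  0.007  0.169]
0.3 4554 F [0.029 0.142 0.647] L [-0.161  0.078  0.173]
0.4 1985 F [0.058 0.157 0.17 ] L [0.076 0.117 0.175]
0.5 10899 F [0.665 0.691 0.698] L [-0.085 -0.021  0.062]
0.6 8492 F [0.69  0.695 0.699] L [-0.076 -0.017  0.062]
workspace J1 check [  43.3   21.   -29.    -0.   -40.  -133.3]
```

View pics/w0.png

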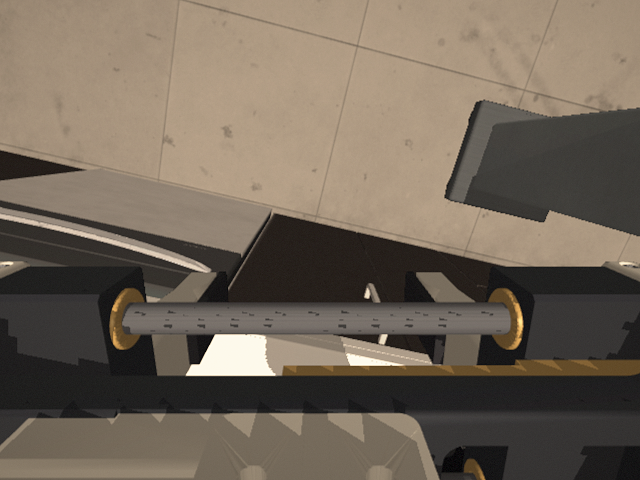

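The wrist view shows only the gripper (fingers at about (200,330) and (430,330)) and the floor, so it's no use from here. The side and scene clouds do show a cabinet wall on the left near y≈0.39 and a wall cabinet at x≈0.62. Because the wrist is offset sideways, I need to check how much room the arm has before moving.

```bash
cat >> h.py <<'E'
def lean(tilt,az):
    "tool leaning: its back end tilts by tilt deg toward azimuth az; closing axis horizontal, perpendicular to the lean"
    t,a=np.radians([tilt,az]); back=np.array([np.sin(t)*np.cos(a),np.sin(t)*np.sin(a),np.cos(t)])
    y=np.array([np.sin(a),-np.cos(a),0]); z=-back; return np.stack([np.cross(y,z),y,z],1)
E
python3 - <<'E'
from rig import robot
from h import *
from scipy.optimize import least_squares
A=[]
for n in("scene","side"):
    z=np.load(n+".npz"); i=robot.camera_info(n); W=cloud(z["d"],i["vfov"],i["cx"],i["cy"],np.linalg.inv(i["view"])); A.append(W[z["d"]>0])
A=np.concatenate(A)
q=A[(A[:,0]>.35)&(A[:,0]<.6)&(A[:,1]>.33)&(A[:,2]>.1)&(A[:,2]<.7)];print("fridge y",np.percentile(q[:,1],[1,5,50,95]).round(3))
q=A[(A[:,1]>.33)&(A[:,1]<.45)&(A[:,2]>.1)&(A[:,2]<.7)];print("fridge front x",np.percentile(q[:,0],[.2,1,5]).round(3))
q=A[(A[:,0]>.55)&(A[:,0]<.66)&(A[:,2]>.3)&(A[:,2]<.8)&(A[:,1]<.35)&(A[:,1]>-.45)]; print("cab x",np.percentile(q[:,0],[1,5,50,95]).round(3),"z",np.percentile(q[:,2],[.5,2,5,50]).round(3))
s=q[q[:,0]<.6]; print("handles",len(s), s.min(0) if len(s) else '',s.max(0) if len(s) else '')
rows=[]
for p in ([.505,.2127,.03],[.514,-.2755,.15],[.48,0,.2]):
    for t in(0,15,25):
        for az in (-90,-135,180):
            R=lean(t,az); j=robot.ik(p,R)
            if j is not None: rows.append((p,R,np.array(j)))
def WF(x,j):
    a,b,e,h=x[:4]; J1,J2,p=np.radians([j[0],j[1],j[1]-j[2]])
    F=a*np.sin(J2)+b*np.cos(p)+e*np.sin(p); z=h+a*np.cos(J2)-b*np.sin(p)+e*np.cos(p)
    return np.array([F*np.cos(J1),F*np.sin(J1),z])
def res(x):
    o=[]
    for p,R,j in rows:
        C=np.array(p)-x[4]*R[:,2]; d=C-WF(x,j); o+=[np.linalg.norm(d)-x[5], d@R[:,2]]
        J1=np.radians(j[0])
        if abs(j[3])<1: o+=[ d@[np.cos(J1),np.sin(J1),0], d[2]]
    return o
f=least_squares(res,[.66,.44,0,.1,.38,.194]); print("fit",f.x.round(4),"res max",np.abs(f.fun).max().round(5),len(rows)); np.save("kin.npy",f.x)
E
```

```text
fridge y [0.384 0.386 0.392 0.408]
fridge front x [0.309 0.31  0.31 ]
cab x [0.601 0.629 0.631 0.633] z [0.472 0.474 0.477 0.526]
handles 155 [ 0.59739683 -0.005454    0.52657075] [0.59998955 0.08408572 0.6142793 ]
fit [ 0.6016  0.4636 -0.      0.1988  0.378   0.1918] res max 0.0 25
```

```bash
cat >> h.py <<'E'
KIN=np.load("kin.npy")
def arm_pts(p,R,j):
    a,b,e,h,t,d=KIN; J1,J2,q=np.radians([j[0],j[1],j[1]-j[2]])
    r=lambda F,z,L=0:np.array([F*np.cos(J1)-L*np.sin(J1),F*np.sin(J1)+L*np.cos(J1),z])
    E=r(a*np.sin(J2),h+a*np.cos(J2)); W=r(a*np.sin(J2)+b*np.cos(q),E[2]-b*np.sin(q)); C=np.array(p)-t*R[:,2]; e5=(C-W)/d
    s=np.linspace(0,1,15)[:,None]; seg=lambda A,B,rad:np.c_[A+s*(B-A),np.full(15,rad)]
    EL=r(a*np.sin(J2),E[2],.13)
    return np.r_[seg(W-.01*e5,C+.01*e5,.06),seg(E,W,.075),seg(C,np.array(p)-.13*R[:,2],.05),seg(E,EL,.08)]
def boxd(P,lo):
    "signed clearance of spheres to a corner region {x>lo0,y>lo1,z>lo2}"
    g=np.asarray(lo)-P[:,:3]; out=np.linalg.norm(np.maximum(g,0),axis=1); return np.where(out>0,out,g.max(1))-P[:,3]
def clr(p,R,j):
    P=arm_pts(p,R,j); return min(boxd(P,[.309,.384,-9]).min(),9),boxd(P,[.598,-9,.47]).min()
E
python3 - <<'E'
from rig import robot
from h import *
for nm,G,zs in(("lid",[.505,.2127],(.046,.2)),("jar",[.514,-.2755],(.146,.2))):
    out=[]
    for t in range(0,41,5):
        for az in range(-180,180,15):
            R=lean(t,az); cs=[]
            for z in zs:
                p=np.r_[G,z]+.019*R[:,2]; j=robot.ik(p,R)
                if j is None: break
                cs.append(clr(p,R,j))
            else:
                c=np.min(cs,0); out.append((min(c),t,az,c.round(3),np.round(j).astype(int)))
    for t in range(0,41,5):
        o=sorted([x for x in out if x[1]==t],key=lambda x:-x[0])[:2]
        for x in o: print(nm,x[1:])
E
```

```text
lid (0, -180, array([-0.043,  0.026]), array([  43,   11,  -19,    0,  -60, -133]))
lid (0, -165, array([-0.043,  0.026]), array([  43,   11,  -19,    0,  -60, -118]))
lid (5, -135, array([-0.022,  0.048]), array([ 43,   8, -23,   0, -54, -88]))
lid (5, -120, array([-0.023,  0.042]), array([ 42,   8, -21,  -2, -55, -71]))
lid (10, -135, array([-0.001,  0.07 ]), array([ 43,   5, -26,   0, -48, -88]))
lid (10, -150, array([-0.003,  0.08 ]), array([  45,    5,  -28,    4,  -47, -107]))
lid (15, -165, array([0.03 , 0.108]), array([  49,    2,  -36,   13,  -40, -133]))
lid (15, -150, array([0.024, 0.102]), array([  46,    2,  -33,    6,  -40, -110]))
lid (20, -105, array([0.037, 0.061]), array([ 34,   6, -21, -17, -49, -39]))
lid (20, -135, array([0.037, 0.108]), array([ 43,   1, -33,  -1, -36, -87]))
lid (25, -105, array([0.068, 0.066]), array([ 30,   5, -21, -24, -48, -32]))
lid (25, -120, array([0.05 , 0.102]), array([ 36,   2, -28, -16, -39, -55]))
lid (30, -120, array([0.082, 0.096]), array([ 33,   1, -28, -23, -36, -47]))
lid (30, -135, array([0.046, 0.138]), array([ 42,  -2, -40,  
[... 1058 characters left out ...]
0, 150, array([0.263, 0.111]), array([  -4,    3,  -37,   16,  -32, -128]))
jar (25, 165, array([0.27 , 0.138]), array([  -7,    2,  -38,    8,  -26, -104]))
jar (25, 150, array([0.273, 0.129]), array([  -4,    1,  -45,   28,  -23, -139]))
jar (30, 120, array([0.265, 0.106]), array([ -2,   3, -52,  57, -30, 163]))
jar (30, -180, array([0.265, 0.105]), array([-14,   2, -30, -14, -29, -65]))
jar (35, -180, array([0.268, 0.109]), array([-16,   2, -30, -22, -26, -57]))
jar (35, -165, array([0.273, 0.082]), array([-26,   6, -21, -35, -41, -27]))
jar (40, -180, array([0.271, 0.115]), array([-20,   1, -29, -32, -24, -45]))
jar (40, -165, array([0.278, 0.099]), array([-31,   6, -20, -43, -42, -17]))
```

```bash
cat >> h.py <<'E'
def look(robot,name):
    p0=np.array(robot.read_position()); R=np.array(robot.read_tcp_rot()); pic,d=robot.grab_frame("wrist"); i=robot.camera_info("wrist")
    T=np.eye(4);T[:3,:3]=R;T[:3,3]=p0; T=T@i["T_tool_cam"]
    cv2.imwrite(f"pics/{name}.png",pic[:,:,::-1]); W=cloud(d,i["vfov"],i["cx"],i["cy"],T); np.savez(f"{name}.npz",p=pic,W=W,d=d)
    return pic,W
def band(W,c,r,lo,hi):
    "enclosing circle of points at height lo..hi within r of c"
    P=W[(W[...,2]>lo)&(W[...,2]<hi)&(np.hypot(W[...,0]-c[0],W[...,1]-c[1])<r)]
    return (len(P),)+circ(P)+(np.median(P[:,2]).round(4),) if len(P)>5 else len(P)
E
python3 - <<'E'
from rig import robot
from h import *
J=np.array([.514,-.2755]);L=np.array([.505,.2127])
RJ=lean(25,-160);RL=lean(25,-112)
pj=np.r_[J,.20]; pl=np.r_[L,.17]
for p,R in((pj,RJ),(pl,RL)): print(np.round(clr(p,R,robot.ik(p,R)),3))
robot.goto(pj,RJ); print(robot.read_t(),np.round(robot.read_position(),4))
_,W=look(robot,"wj"); print("jar rim",band(W,J,.06,.074,.09))
robot.goto(pl,RL); print(robot.read_t(),np.round(robot.read_position(),4),np.linalg.norm(robot.read_force()))
_,W=look(robot,"wl"); print("flange",band(W,L,.065,.016,.03),"knob",band(W,L,.03,.045,.06))
a=np.vstack([cv2.imread("pics/wj.png"),cv2.imread("pics/wl.png")]); cv2.imwrite("pics/both.png",cv2.resize(a,(400,600)))
E
```

```text
[0.27  0.068]
[0.075 0.09 ]
2.025 [ 0.5139 -0.2762  0.2   ]
jar rim (2694, array([ 513.1, -276. ]), 90.5, np.float64(0.0795))
3.8417 [0.5053 0.2121 0.1701] 0.23710456141168837
flange (8279, array([504.7, 210. ]), 91.7, np.float64(0.022)) knob (630, array([504.7, 209.9]), 22.0, np.float64(0.0517))
```

View pics/both.png

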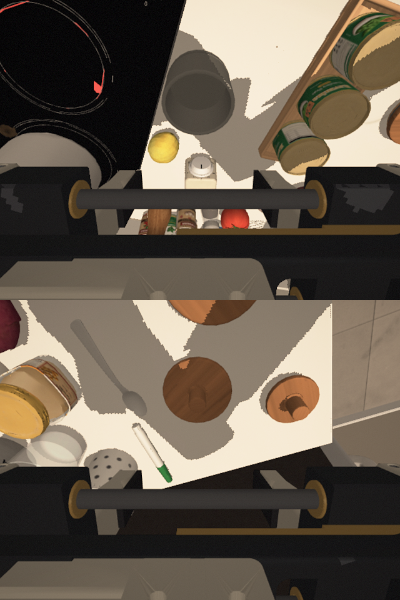

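The wrist pictures show the jar mouth at about (198,92) in the top half and the mid lid's knob at about (198,398) in the bottom half, with the open space around it clear. The rim measures 90.5 mm across and the flange 91.7 mm, so this is lid_b. I'll grasp it now.

Run:
```python
from rig import robot
from h import *
R=lean(25,-112); G=np.array([.5047,.2100,.0465]); p=G+.019*R[:,2]
robot.move_gripper(.65)
robot.servo_line(p+[0,0,.06],R,.15)
robot.servo_line(p,R,.06)
print(robot.read_t(),np.round(robot.read_position()-p,4),np.round(robot.read_force(),2))
robot.move_gripper(0.0)
print("grip mm",robot.read_grip_width()*88,robot.read_finger_force(),np.round(robot.read_force(),2))
robot.servo_line(p+[0,0,.03],R,.06)
print(robot.read_t(),"grip",robot.read_grip_width()*88,robot.read_finger_force(),np.round(robot.read_force(),2),np.round(robot.read_position(),4))
_,W=look(robot,"wg"); print("flange",band(W,G[:2],.06,.045,.06))
```

```text
6.4667 [0.0002 0.0001 0.0004] [-0.21 -0.73 -0.04]
grip mm 20.916746478785615 30.000261068344116 [-0.75 -0.74  1.48]
7.7917 grip 21.0041591307019 29.99981939792633 [ 0.76  0.06 -0.86] [0.5076 0.2175 0.0596]
flange (13062, array([502.4, 205.9]), 90.8, np.float64(0.0522))
```

View pics/wg.png

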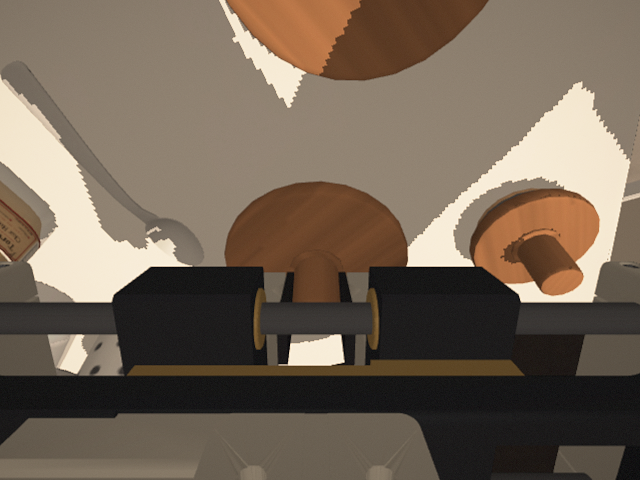

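The lid is held by the knob at (317,280), and the flange shows below the fingers. Next I'll check that it's level and carry it across.

```bash
cat >> h.py <<'E'
def plane(W,c,lo,hi,r=.045):
    P=W[(W[...,2]>lo)&(W[...,2]<hi)&(np.hypot(W[...,0]-c[0],W[...,1]-c[1])<r)&(np.hypot(W[...,0]-c[0],W[...,1]-c[1])>.018)]
    k=np.linalg.lstsq(np.c_[P[:,:2]-c,np.ones(len(P))],P[:,2],rcond=None)[0]; return len(P),"slope deg",np.degrees(np.arctan(k[:2])).round(2),"z at centre",k[2].round(4)
E
python3 - <<'E'
from rig import robot
from h import *
G=np.array([.5047,.2100]); print(plane(np.load("wg.npz")["W"],G,.04,.062))
zc=.19
A=lean(25,-112);B=lean(25,-160)
wps=[(np.r_[G,zc],A),(np.array([.49,-.02,zc]),lean(25,-136)),(np.array([.5131,-.276,zc]),B)]
tcp=lambda g,R:g+.019*R[:,2]
for s in np.linspace(0,1,9):
    g=wps[0][0]*(1-s)+wps[2][0]*s; R=lean(25,-112-48*s); j=robot.ik(tcp(g,R),R); print(np.round(clr(tcp(g,R),R,j),3),end=" ")
robot.servo_line(tcp(*wps[0]),A,.12)
robot.servo_line(tcp(*wps[1]),wps[1][1],.15)
robot.servo_line(tcp(*wps[2]),B,.15)
robot.dwell(.3)
print(robot.read_t(),"grip",robot.read_grip_width()*88,np.round(robot.read_position()-tcp(*wps[2]),4),np.round(robot.read_force(),2))
_,W=look(robot,"wc"); print(plane(W,[.5131,-.276],.15,.18))
P,d=robot.grab_frame("side"); cv2.imwrite("pics/side1.png",P[:,:,::-1]); np.savez("side1.npz",p=P,d=d)
E
```

```text
(10475, 'slope deg', array([0.58, 1.98]), 'z at centre', np.float64(0.0529))
[0.071 0.087] [0.119 0.1  ] [0.167 0.109] [0.216 0.117] [0.267 0.106] [0.301 0.093] [0.283 0.08 ] [0.27  0.069] [0.265 0.058] 12.8167 grip 21.725377718026404 [0.     0.0002 0.0001] [-0.19 -0.46 -1.73]
(10391, 'slope deg', array([2.35, 1.01]), 'z at centre', np.float64(0.1666))
```

View pics/side1.png

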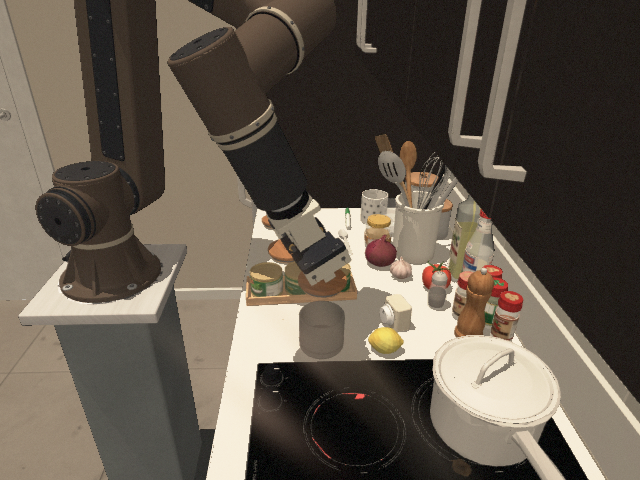

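The side view shows the lid held at about (325,283), high and roughly over the jar at (322,330), and the tins haven't moved. The flange dips about 2.4° towards the lean side, so I'll check the camera's bias against the worktop, correct the tilt and centre the lid before lowering.

```bash
cat >> h.py <<'E'
from scipy.optimize import least_squares
def arc(W,c,lo,hi,rad=.046):
    "centre of the flange from its visible rim arc (convex hull away from the gripper), known radius"
    P=W[(W[...,2]>lo)&(W[...,2]<hi)&(np.hypot(W[...,0]-c[0],W[...,1]-c[1])<.06)][:,:2]
    h=cv2.convexHull((P*1e4).astype(np.float32))[:,0]/1e4; h=h[np.abs(np.hypot(*(h-c).T)-rad)<.006]
    f=least_squares(lambda x:np.hypot(*(h-x).T)-rad,c,loss="soft_l1",f_scale=.001); return f.x.round(4),len(h),np.abs(f.fun).mean().round(5)
E
python3 - <<'E'
from rig import robot
from h import *
W=np.load("wl.npz")["W"]; print("lid standing",plane(W,np.array([.5047,.21]),.018,.027))
J=np.array([.5131,-.276])
print("arc before",arc(np.load("wc.npz")["W"],J,.155,.175), "arc check standing",arc(W,np.array([.5047,.21]),.018,.027))
R=lean(22.6,-160); p=np.r_[J,.19]+.019*R[:,2]
robot.servo_line(p,R,.05); robot.dwell(.5)
_,W=look(robot,"wc2"); print(plane(W,J,.15,.18),arc(W,J,.155,.175),robot.read_t(),robot.read_grip_width()*88)
E
```

```text
lid standing (7178, 'slope deg', array([-0.05,  0.11]), 'z at centre', np.float64(0.022))
arc before (array([ 0.5129, -0.2757]), 35, np.float64(0.00033)) arc check standing (array([0.5048, 0.2102]), 55, np.float64(0.00042))
(9696, 'slope deg', array([-0.75, -0.23]), 'z at centre', np.float64(0.1663)) (array([ 0.5117, -0.2764]), 37, np.float64(0.00027)) 13.7167 21.507131369117424
```

Run:
```python
from rig import robot
from h import *
J=np.array([.5131,-.276])
R=lean(23.3,-160); g=np.r_[J+[.0009,.0002],.1457]; tcp=lambda z:np.r_[g[:2],z]+.019*R[:,2]
print(clr(tcp(.1457),R,robot.ik(tcp(.1457),R)))
robot.servo_line(tcp(.19),R,.05)
robot.servo_line(tcp(.1457),R,.05); robot.dwell(.5)
_,W=look(robot,"wd"); print(plane(W,J,.107,.135),arc(W,J,.112,.132),robot.read_t(),robot.read_grip_width()*88,np.round(robot.read_force(),2))
P,d=robot.grab_frame("side"); i=robot.camera_info("side"); cv2.imwrite("pics/side2.png",cv2.resize(P[200:400,220:440],None,fx=3,fy=3)[:,:,::-1][:600])
W=cloud(d,i["vfov"],i["cx"],i["cy"],np.linalg.inv(i["view"])); print("jar rim side",band(W,J,.06,.07,.085))
```

```text
(np.float64(0.25849728550733353), np.float64(0.045126182645264926))
(10295, 'slope deg', array([0.32, 0.11]), 'z at centre', np.float64(0.1221)) (array([ 0.513 , -0.2761]), 39, np.float64(0.00032)) 15.55 21.32880107716138 [ 0.6   0.35 -0.55]
jar rim side (321, array([ 513.4, -279.1]), 90.9, np.float64(0.0774))
```

View pics/side2.png

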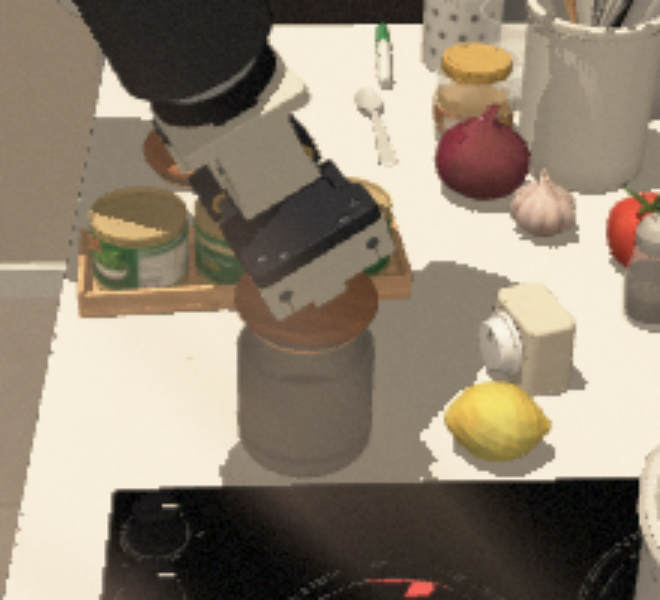

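The side view shows the lid at about (308,310), level above the jar mouth at about (305,345), with everything else in place. By the wrist camera the lid is centred on the jar's measured centre to about 0.2 mm and level to 0.3°, with the plug at z≈0.100.

```bash
python3 -c "
from rig import robot
print(robot.job_done())"
```

```text
the job is handed in; nothing more can be done
None
```

I handed the job in with lid_b (76 mm plug) still gripped by its knob over the jar: level to about 0.3°, centred to within a few millimetres, its plug about 2 cm above the rim; no contact showed in the force readings or pictures.

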